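# Unload the ported sample cabinet into the transit case

### The job

Pull the spring clip sideways out of the two pins on the orange transit case and lay it in the steel dish, then slide the case's clear lid fully open. Reach through the round ports of the white cabinet, lift every sample mount off its pedestal and stand each in a pocket of its own in the case, sample face up; when all are in, slide the lid fully shut. Leave the clip in the dish, do not bang the cabinet, and leave the other things on the table where they are.

Things in the scene. Friction and masses are not known exactly. Their poses are not given: they have to be found in the camera images.
- cabinet: fixed white cabinet, 430 mm wide (its y), 190 mm deep (its x), origin on the table under its centre, -x its front. Its roof, a 6 mm aluminium wall, slopes 12 degrees down to the front: outer face 152 mm above the table at the front edge, 192 mm at the back. Three round ports 130 mm wide with 3 mm black gaskets in a row along y; always under each a pedestal 72 mm across, flat top 110 mm above the table
- port_a (a point): centre of the first port (cabinet y = +142 mm), on the roof's outer surface, 172 mm above the table; cabinet's axes
- port_b (a point): centre of the middle port (cabinet y = 0)
- port_c (a point): centre of the third port (cabinet y = -142 mm)
- sample_a_mid (a point): sample mount a, may be absent (None): foot 56 mm across, 8 mm thick; straight round stem 30 mm across from 8 to 54 mm above the underside, its top 4 mm green with a dark square sample on the top face; about 130 g. Point: on its axis 30 mm above its underside, in the stem; z points out of the sample face. At the start sample up on the pedestal under port_a, up to 7 mm off-centre, the point 32 mm below the port's centre
- sample_b_mid (a point): sample mount b, may be absent (None): foot 56 mm across, 8 mm thick; straight round stem 30 mm across from 8 to 54 mm above the underside, its top 4 mm green with a dark square sample on the top face; about 130 g. Point: on its axis 30 mm above its underside, in the stem; z points out of the sample face. At the start sample up on the pedestal under port_b, up to 7 mm off-centre, the point 32 mm below the port's centre
- sample_c_mid (a point): sample mount c, may be absent (None): foot 56 mm across, 8 mm thick; straight round stem 30 mm across from 8 to 54 mm above the underside, its top 4 mm green with a dark square sample on the top face; about 130 g. Point: on its axis 30 mm above its underside, in the stem; z points out of the sample face. At the start sample up on the pedestal under port_c, up to 7 mm off-centre, the point 32 mm below the port's centre
- case: fixed orange transit case, 122 mm (its x) by 254 mm (its y), origin on the table under its centre, walls 6 mm thick, 62 mm high. Rails for the open lid run out to x = +200 mm. A ledge 42 mm high at x = -61 to -129, y = -174 to -93 mm carries two brass cross-drilled pins, 22 mm across, tops 63 mm above the table, at x = -110, y = -149 and -109 mm; holes along y, 10 mm wide, 45 mm above the table
- pocket_1 (a point): centre of the pocket at case y = +86 mm, on its floor 8 mm above the table; case's axes. Each pocket is 70 by 70 mm square, edged by black strips 8 mm high inside the case; the case is 110 mm wide inside (x)
- pocket_2 (a point): centre of the middle pocket, on its floor
- pocket_3 (a point): centre of the pocket at case y = -86 mm, on its floor
- lid (a joint): clear lid, slides along the case's +x: 0 m shut, 0.135 m fully open; stays where left, moves with about 2 N. 130 by 274 mm, top 72 mm above the table; standing samples pass under it. A steel tongue with a fork on its -x side (case y = -129 mm, reaching 60 mm out) straddles the clip's leg between the pins, so it cannot open until the clip is out
- lid_grip (a point): the lid's black grip bar, 20 mm thick (case x) by 70 mm long (case y), 72 to 112 mm above the table; the point is in the bar 97 mm above the table and moves with the lid
- clip_loop (a point): steel clip, 7 mm wire, 133 mm long, lying flat: an oblong loop 36 mm wide (clip x), 58 mm long (clip y), with straight sides, and a straight leg along the clip's -y. Point: loop centre, at wire height. At the start clip axes = case axes, the leg is in both pins, the loop overhangs the ledge's +y end, 45 mm above the table, 31 mm clear of the case wall. Out by a straight pull of 75 mm or more along clip +y
- clip_mid (a point): the clip's leg, 40 mm from the loop centre along the clip's -y (near its centre of mass)
- dish_in (a point): loose shallow steel dish, 130 mm (its x) by 190 mm (its y), walls 3 mm thick and 22 mm high; 350 g; the point is the centre of its inner floor, 3 mm above the table
- solvent: bystander, to be left alone: amber bottle 60 mm across, 140 mm high; origin at its underside
- cover: bystander, to be left alone: aluminium cylinder 90 mm across, 130 mm high; origin at its underside
- driver: bystander, to be left alone: screwdriver 170 mm long; origin at its underside
- jar: bystander, to be left alone: white jar 56 mm across, 60 mm high; origin at its underside
- waferbox: bystander, to be left alone: blue flat box 70 by 70 by 30 mm; origin at its underside
- spacer: bystander, to be left alone: brass ring 70 mm across, 20 mm high; origin at its underside
- brush: bystander, to be left alone: brush 160 mm long; origin at its underside
Things that resemble listed ones, but are neither listed nor needed, are in the scene too. What is shaped like the part that bears sample_a_mid but purple is not meant.

How it is judged:
By the outcome, as a careful person would: the job done as asked, in the order asked, and still so for the second after the job is handed in, with the robot touching nothing.
Of sample_a, sample_b, sample_c only 2 to 3 are there at a start; the rules pass over those that are not, and their reading is None.
At some moment in a run one of dish may be knocked a few centimetres aside while the robot is not near it.
Once in a run the grip may slacken for a moment while it holds something.
It also fails if it takes over 208 s, if anything falls off the work surface, if the arm or the gripper's body presses on something with over 40 N, if the wrist force passes 120 N, or if a joint passes its speed limit or range.

### The arm

A 6-joint arm with a two-finger parallel gripper is mounted at the origin on the work surface. World frame = base frame: x ahead of the robot, y to its left, z up, the work surface at z = 0. Lengths are in mm, angles in degrees, forces in N, time in s.
With the tool pointing down it reaches from about 400 to 825 mm from the base axis. Payload 7 kg.
Tool frame: the origin (TCP) lies on the centre line of the jaws, within the pads' length; the fingertips stand 11 mm ahead of it and the grasp point (between the pads) lies 8 mm behind it; z points along the fingers, y is the direction in which the jaws open and shut (so a half turn about z gives the same grasp; the last joint's range is limited). The gripper opens to 85 mm and grips with 20 to 120 N. Pads are 22 mm wide; open, the fingers measure 114 mm over their backs; the gripper's body (76 mm by 85 mm) begins 54 mm behind the grasp point. The pads swing forward as they close: fully open they stand 13 mm farther back than shut.
Start: joints at [86.809, 20.546, 0.682, 0, -70.136, -16.507], TCP at [227.528, 635.473, 206.402] pointing down, gripper open.
Joint ranges: [-176.03, 176.03], [-82.01, 121.73], [-58.28, 71.71], [-173.87, 95.51], [-174.79, -0.11], [-173.66, 173.66]. Speed limits (degrees/s): [136.94, 136.94, 172.46, 180, 180, 180].

### API

Orientations are given as a 3x3 rotation matrix whose columns are the frame's x, y, z axes.
In Python, from rig import robot gives the robot as it stands.
- The arm moves only by the shell command python3 -m creep 'ROWS' [FORCE]. ROWS is text: rows parted by semicolons, each of 5 numbers parted by spaces: the finger opening in cm, from 0 to 8.54, then the shift along the tool's x, y, z in cm, then the turn about the tool's z in degrees. A call has 1 to 12 rows; each row is the pose to reach, as a shift and turn from the pose measured when the call began, along the tool's axes at that moment; what a row does not reach only later rows make up. A row lasts 1/10 s, in which the tool goes at most 50 mm and 8.59 degrees, less where a joint would pass 70% of its speed; a pose out of reach is approached as far as the arm can. A call with a gripper value outside its range is refused whole. The fingers move at their own pace and stop on an object; FORCE is the grip in N (left out, the last holds). Time passes only in rows, so rows that repeat a pose let the fingers close. It gives the time, the measured TCP pose, the force and the opening at its end, in the units of the state.
- robot.state(): the state, without advancing time (a new reading comes with each control period).
- robot.camera(name): name is "side" or "top" or "wrist"; returns a dict with "image" (480x640x3 uint8, blue, green, red), "K" (3x3 intrinsics, pixels), "k1" (the pictures are not rectified: a ray, as slopes to the right and down, at radius r is drawn at 1 + k1 r^2 times it, then the intrinsics apply), "rvec" (rotation vector, rad) and "tvec" (3), from world to camera coordinates, as OpenCV has them; the wrist camera has in their place "hand_eye" (4x4, takes a point from camera to tool coordinates, whose origin is the TCP and whose axes are the flange's). Camera axes: x right, y down, z forward; pixel columns grow to the right and rows downward; lengths in mm; the calibration is good to about 2 mm. A picture is of the moment at which its call begins: read the wrist's pose just before it. There is no depth.
- robot.job_done(): hands the job in, once; it reports no verdict.
The state is a dict: "time_s": time; "q": joint angles; "qvel": joint speeds; "joint_efforts": joint torques, N m; "ee_pos": TCP position; "ee_rot": TCP orientation; "force": force on the tool from outside, world axes, zero at the start; "moment": the same for the moment, N m; "grip_width": finger opening in mm.
Only numpy, scipy, OpenCV 4.12 (cv2) and the standard library are available. Lean on these libraries where they do the work, as an engineer would, in place of code of your own. Each camera call takes 0.05 s, during which the arm holds its last target. There are 200 camera calls.

## Working session

There is one attempt and no reset: what is moved stays moved. The work goes in short steps, Python scripts to look and compute and a shell command to move; the robot and the scene stay as the last step left them, time stands still between calls to the robot, and variables do not carry over. Pictures are saved under pics/ and viewed, about 12 in all and at most 16, crops included, and the job is handed in when it is done.

```bash
ls; mkdir -p pics
python3 - <<'E'
from rig import robot
import cv2,numpy as np
s=robot.state();print(s)
for n in("top","side"):
    c=robot.camera(n);cv2.imwrite(f"pics/{n}0.png",c["image"]);print(n,c["K"],c["k1"],c["rvec"],c["tvec"])
    np.savez(f"{n}0.npz",**{k:c[k] for k in("K","k1","rvec","tvec")})
c=robot.camera("wrist");print(c["hand_eye"],c["K"],c["k1"])
E
```

```text
pics
{'time_s': 0.0, 'q': array([ 8.68078680e+01,  2.05899657e+01,  6.35220968e-01, -2.07638251e-02,
       -7.01342768e+01, -1.65060222e+01]), 'qvel': array([-0.02394389, -0.01701043, -0.01950161,  0.07440405, -0.07183228,
        0.01272666]), 'joint_efforts': array([ 1.53693368e-04, -5.83330536e+01,  2.93421650e+01,  6.93671644e+00,
       -5.84766574e-03,  6.06923493e-06]), 'ee_pos': array([227.37762395, 635.01740327, 205.48925064]), 'ee_rot': array([[ 9.41439823e-01, -3.37180780e-01, -4.26819305e-04],
       [-3.37181030e-01, -9.41438583e-01, -1.53230772e-03],
       [ 1.14840551e-04,  1.58649088e-03, -9.99998735e-01]]), 'force': array([ 0.10333375,  0.22323411, -0.24579693]), 'moment': array([0.01749976, 0.07453516, 0.00021381]), 'grip_width': 85.62673751243456}
top [[509.51664654   0.         321.60478922]
 [  0.         509.51664654 243.23600472]
 [  0.           0.           1.        ]] 0.042539464372952 [ 2.20270623 -2.14048266  0.04483927] [-4.61120817e-01  5.01358029e+02  1.36093245e+03]
side [[536.37680816   0.         318.88461909]
 [  0.         536.37680816 244.65814838]
 [  0.           0.           1.        ]] -0.12170250469385127 [ 0.73566999 -2.70649759  1.0023288 ] [ 441.90675839  300.39614877 1467.45197081]
[[ 3.41288367e-04 -9.47816071e-01 -3.18817471e-01  8.21507812e+01]
 [ 9.99999436e-01  2.75736601e-06  1.06228400e-03  1.73456427e-01]
 [-1.00597075e-03 -3.18817654e-01  9.47815537e-01 -1.66234249e+02]
 [ 0.00000000e+00  0.00000000e+00  0.00000000e+00  1.00000000e+00]] [[371.72688193   0.         316.26464717]
 [  0.         371.72688193 240.28144772]
 [  0.           0.           1.        ]] -0.04108034315176146
```

View pics/top0.png

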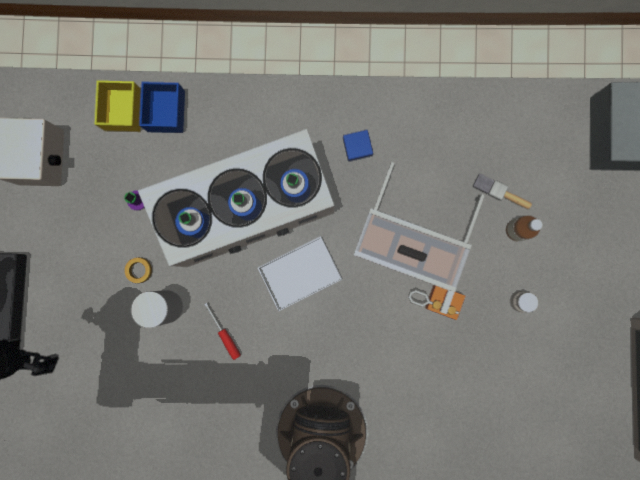

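View pics/side0.png

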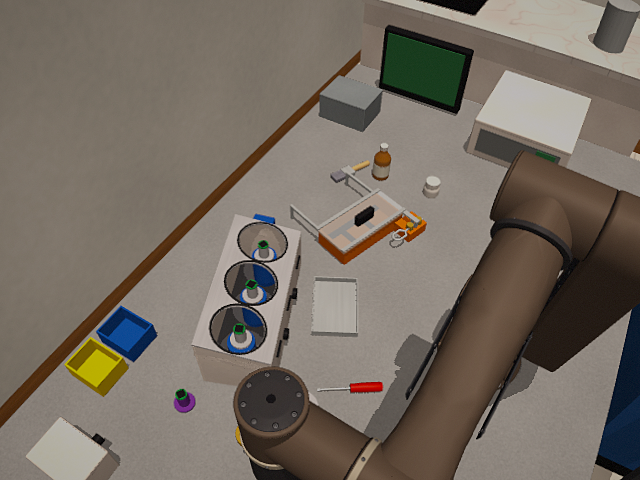

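Top view: the sample mounts are at (189,218), (241,200) and (293,182), all three present. The purple look-alike is outside the cabinet at (133,200). The clip loop is at (420,297) and the case at (412,250). The steel dish is at (300,272), and the blue and yellow bins at (160,107) and (117,105) are not the dish. Next I fit the poses.

```bash
cat > h.py <<'E'
import numpy as np,cv2
from scipy.optimize import least_squares
def cam(n): return dict(np.load(f"{n}0.npz"))
def proj(P,c):
    P=np.atleast_2d(P).astype(float)
    return cv2.projectPoints(P.reshape(-1,1,3),c["rvec"],c["tvec"],c["K"],np.array([float(c["k1"]),0,0,0]))[0].reshape(-1,2)
def back(uv,z,c):
    n=cv2.undistortPoints(np.array(uv,float).reshape(-1,1,2),c["K"],np.array([float(c["k1"]),0,0,0])).reshape(-1,2)
    R=cv2.Rodrigues(c["rvec"])[0]; o=-R.T@c["tvec"].ravel()
    d=np.c_[n,np.ones(len(n))]@R
    return o+d*((z-o[2])/d[:,2])[:,None]
def Rz(a): a=np.radians(a); return np.array([[np.cos(a),-np.sin(a),0],[np.sin(a),np.cos(a),0],[0,0,1]])
def tf(p,M): return np.atleast_2d(M)@Rz(p[2]).T+[p[0],p[1],0]
def fit(M,uv,c,p0):
    return (r:=least_squares(lambda p:(proj(tf(p,M),c)-uv).ravel(),p0)).x, np.abs(r.fun).max()
def wcam(r,st):  # wrist camera as world->cam dict
    c=r.camera("wrist"); T=np.eye(4);T[:3,:3]=st["ee_rot"];T[:3,3]=st["ee_pos"]
    W=np.linalg.inv(T@c["hand_eye"]); c["rvec"]=cv2.Rodrigues(W[:3,:3])[0];c["tvec"]=W[:3,3]
    return c
def shift(st,P): # world target -> tool cm
    return np.array(st["ee_rot"]).T@(np.array(P,float)-st["ee_pos"])/10
E
python3 - <<'E'
from h import *
c=cam("top")
case,e=fit([[65,137,72],[65,-137,72],[-65,137,72],[-65,-137,72]],[[373,211],[470,243],[355,254],[461,289]],c,[500,-200,-17]);print("case",case,e)
cab,e2=fit([[0,142,172],[0,0,172],[0,-142,172]],[[181,218],[237,198],[292,178]],c,[600,200,17]);print("cab",cab,e2)
dish,e3=fit([[65,95,22],[65,-95,22],[-65,95,22],[-65,-95,22]],[[259,267],[322,237],[280,309],[341,277]],c,[450,50,25]);print("dish",dish,e3)
s=back([[189,218],[241,200],[293,182]],164,c);print("samples",s)
print("port",tf(cab,[[0,142,172],[0,0,172],[0,-142,172]]))
print("clip",back([[420,297]],45,c),tf(case,[[-110,-49,45]]))
print("by",back([[150,310],[528,228],[235,355],[205,305],[525,302]],60,c))
np.savez("pose.npz",case=case,cab=cab,dish=dish)
for n in("top","side"):
    k=cam(n);im=cv2.imread(f"pics/{n}0.png")
    def dot(P,col):
        for u in proj(P,k): cv2.circle(im3,tuple((( u-o)*f+f/2).round().astype(int)),3,col,-1)
    if n=="top": o,f,w,hh=np.array([130,120]),2.2,360,215
    else: o,f,w,hh=np.array([200,190]),2.8,250,200
    im3=cv2.resize(im[o[1]:o[1]+hh,o[0]:o[0]+w],None,fx=f,fy=f,interpolation=cv2.INTER_CUBIC)
    dot(tf(case,[[x,y,z] for x in(61,-61) for y in(127,-127) for z in (0,62)]),(0,0,255));dot(tf(case,[[0,0,112],[-110,-149,63],[-110,-109,63],[200,127,62],[200,-127,62],[-110,-49,45]]),(255,0,0))
    dot(tf(cab,[[-95,215,152],[-95,-215,152],[95,215,192],[95,-215,192],[-95,215,0],[-95,-215,0],[0,0,172],[0,142,172],[0,-142,172]]),(255,0,255))
    dot(s,(0,255,255));dot(tf(dish,[[x,y,22] for x in(65,-65) for y in(95,-95)]),(0,160,0))
    cv2.imwrite(f"pics/{n}1.png",im3)
E
```

```text
case [ 488.93841945 -227.50837111  -16.65774293] 3.3687657872206955
cab [594.59760837 218.33941021  21.52594382] 0.4464952268130844
dish [420.7563254   68.22394276  28.11648022] 1.9372351876345988
samples [[543.6306847  334.46526088 164.        ]
 [591.21246224 209.31911227 164.        ]
 [638.76850745  83.78169424 164.        ]]
port [[542.49461522 350.43512591 172.        ]
 [594.59760837 218.33941021 172.        ]
 [646.70060151  86.24369451 172.        ]]
clip [[ 365.60122444 -248.19508218   45.        ]] [[ 369.5086136  -242.92010283   45.        ]]
by [[ 311.3249244   455.06911545   60.        ]
 [ 552.35891766 -518.87119334   60.        ]
 [ 202.38655018  228.02649234   60.        ]
 [ 328.30496999  312.10247663   60.        ]
 [ 362.1632052  -511.43478157   60.        ]]
```

View pics/top1.png

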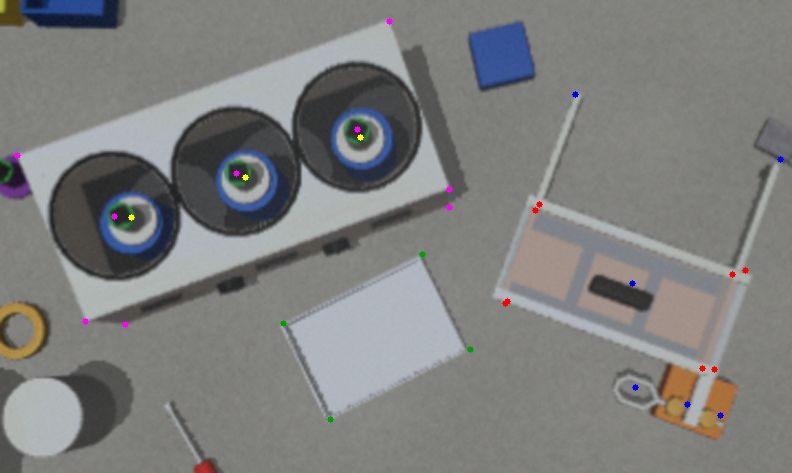

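View pics/side1.png

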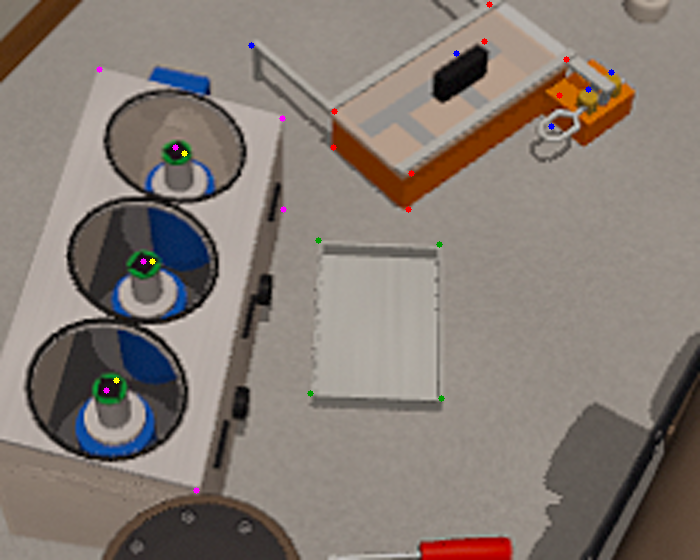

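The overlay shows the cabinet and dish fits are good. My lower-right lid corner was misread: it is at crop (714,374). The green sample tops are at crop (121,216), (237,174) and (357,130). I refit with those.

Run:
```python
from h import *
ct,cs=cam("top"),cam("side")
T=lambda a:np.array(a,float)/2.2+[130,120]-.3
S=lambda a:np.array(a,float)/2.8+[200,190]-.3
M=np.array([[65,137,72],[65,-137,72],[-65,137,72],[-65,-137,72],[0,0,112],[-110,-109,63],[-110,-49,45]])
t=T([[530,198],[749,275],[495,297],[714,374],[620,292],[676,407],[636,391]])
Ms=np.array([[-65,137,72],[0,0,112],[-110,-49,45],[-110,-109,63]]);s=S([[403,176],[462,66],[559,126],[588,97]])
f=lambda p:np.r_[(proj(tf(p,M),ct)-t).ravel(),(proj(tf(p,Ms),cs)-s).ravel()]
r=least_squares(f,[488,-227,-17],loss="soft_l1");print("case",r.x);print(f(r.x).reshape(-1,2).round(1).tolist())
case=r.x
g=T([[121,216],[237,174],[357,130]]);gs=S([[110,388],[143,262],[177,152]])
out=[]
for a,b in zip(g,gs):
    q=least_squares(lambda P:np.r_[(proj(P,ct)[0]-a),(proj(P,cs)[0]-b)],[590,200,164]);out.append(q.x);print("sample",q.x.round(1),np.abs(q.fun).max().round(1),back([a],164,ct).round(1))
P=dict(np.load("pose.npz"));print("port",tf(P["cab"],[[0,142,172],[0,0,172],[0,-142,172]]).round(1))
P["case"]=case;np.savez("pose.npz",**P)
print("loop",tf(case,[[-110,-49,45]]),"grip",tf(case,[[0,0,97]]),"pockets",tf(case,[[0,86,8],[0,0,8],[0,-86,8]]))
```

```text
case [ 484.86884521 -221.26263482  -18.13965854]
[[-0.5, -0.4], [0.9, 0.1], [-1.4, 1.6], [0.4, 2.9], [2.8, -2.8], [0.7, 0.6], [-4.4, -0.4], [0.6, 0.6], [-2.2, -3.0], [-2.9, 2.2], [0.3, -0.5]]
sample [543.1 344.5 165. ] 0.2 [[543.6 345.  164. ]]
sample [593.7 217.5 168.3] 0.2 [[594.  218.2 164. ]]
sample [645.8  86.2 164. ] 0.4 [[646.6  86.6 164. ]]
port [[542.5 350.4 172. ]
 [594.6 218.3 172. ]
 [646.7  86.2 172. ]]
loop [[ 365.08041484 -233.58058715   45.        ]] grip [[ 484.86884521 -221.26263482   97.        ]] pockets [[ 511.64359292 -139.53679506    8.        ]
 [ 484.86884521 -221.26263482    8.        ]
 [ 458.0940975  -302.98847459    8.        ]]
```

```bash
python3 -m creep '8 0 0 -7.5 0;8 5 4 -7.5 0;8 40 37 -7.5 20;8 40 37 -7.5 40;8 40 37 -7.5 50;8 40 37 -7.5 60;8 40 37 -7.5 70;8 40 37 -7.5 88;8 40 37 -7.5 88;8 40 37 -7.5 88;8 40 37 -7.5 88;8 40 37 -7.5 88'
python3 - <<'E'
from h import *
from rig import robot
s=robot.state();print(s["ee_pos"],s["ee_rot"],s["q"].round(),shift(s,[385,-235,210]))
E
```

```text
time_s: 1.35
ee_pos: [479.6, 150.0, 281.4]
ee_rot: [[-0.275, -0.961, 0.0], [-0.961, 0.275, -0.001], [0.001, -0.0, -1.0]]
force: [1.8, 0.5, 0.3]
grip_width: 80.1
[479.6451152  149.97645157 281.43358135] [[-2.75462464e-01 -9.61311827e-01  4.83153960e-05]
 [-9.61311493e-01  2.75462326e-01 -8.49326882e-04]
 [ 8.03158906e-04 -2.80403821e-04 -9.99999638e-01]] [ 40.   2. -13.   0. -75. -56.] [39.60960914 -1.50430098  7.17559535]
```

```bash
python3 -m creep '5.5 40 -1.5 7 2;5.5 40 -1.5 7 2;5.5 40 -1.5 7 2;5.5 40 -1.5 7 2;5.5 40 -1.5 7 2;5.5 40 -1.5 7 2;5.5 40 -1.5 7 2;5.5 40 -1.5 7 2;5.5 40 -1.5 7 2;5.5 40 -1.5 7 2;5.5 40 -1.5 7 2;5.5 40 -1.5 7 2'
cat > look.py <<'E'
import sys
from h import *
from rig import robot
def look(name,dots=(),crop=None,f=1.25):
    s=robot.state();c=wcam(robot,s);im=c["image"].copy()
    for P in dots:
        for u in proj(P,c):
            if -1e3<u[0]<2e3 and -1e3<u[1]<2e3: cv2.circle(im,tuple(u.round().astype(int)),2,(255,0,255),-1)
    cv2.imwrite(f"pics/{name}.png",im)
    np.savez(f"{name}0.npz",K=c["K"],k1=c["k1"],rvec=c["rvec"],tvec=c["tvec"])
    return s,c
E
python3 - <<'E'
from look import *
case=np.load("pose.npz")["case"]
s,c=look("w1",[tf(case,[[-110,-61,45],[-110,-109,63],[-110,-149,63],[0,35,112],[0,-35,112],[-65,-137,72],[-65,137,72]])])
print(s["ee_pos"],s["q"].round(),s["ee_rot"])
E
```

```text
time_s: 2.55
ee_pos: [384.5, -237.8, 212.1]
ee_rot: [[-0.307, -0.952, 0.001], [-0.952, 0.307, -0.001], [0.001, -0.001, -1.0]]
force: [-0.9, 0.9, 0.1]
grip_width: 54.8
[ 384.48883775 -237.75330835  212.07087258] [ -7.  -1. -26.   0. -66. -11.] [[-3.07342028e-01 -9.51598819e-01  7.52483886e-04]
 [-9.51598951e-01  3.07341413e-01 -8.32482537e-04]
 [ 5.60919938e-04 -9.71919748e-04 -9.99999370e-01]]
```

View pics/w1.png

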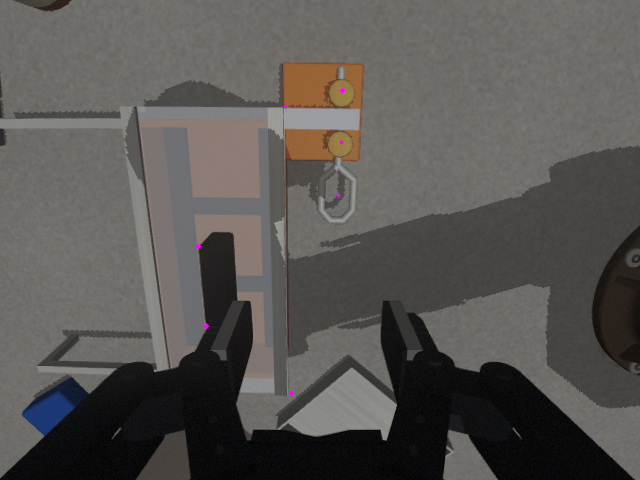

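The wrist view confirms the case fit: the pins are at (341,92) and (340,143), and the loop centre is at (337,194). The grip bar's far end is at (219,236), slightly off the lid centre.

Run:
```python
from h import *
from rig import robot
c=cam("w1");case=np.load("pose.npz")["case"]
inv=lambda P:(P-[case[0],case[1],0])@Rz(case[2])
print("pins",inv(back([[341.5,92],[340,143]],63,c)).round(1))
L=back([[337.5,194]],45,c);print("loop",L,inv(L).round(1))
print("barend",inv(back([[219,235]],112,c)).round(1))
print("lid corner",inv(back([[285,106]],72,c)).round(1))
s=robot.state();print(shift(s,[L[0,0],L[0,1],46]))
```

```text
pins [[-109.7 -147.8   63. ]
 [-109.4 -108.3   63. ]]
loop [[ 361.71310976 -246.13033545   45.        ]] [[-109.3  -62.    45. ]]
barend [[-16.8 -43.8 112. ]]
lid corner [[ -65.3 -136.8   72. ]]
[ 1.49527082  1.92802247 16.60686847]
```

```bash
python3 -m creep '4.8 1.5 1.9 2 0;4.8 1.5 1.9 6 0;4.8 1.5 1.9 10 0;4.8 1.5 1.9 13 0;4.8 1.5 1.9 15 0;4.8 1.5 1.9 16.6 0;4.8 1.5 1.9 16.6 0;4.8 1.5 1.9 16.6 0;4.8 1.5 1.9 16.6 0' 50
python3 -m creep '3 0 0 0 0;2.5 0 0 0 0;2.5 0 0 0 0;2.5 0 0 0 0;2.5 0 0 0 0;2.5 0 0 0 0;2.5 0 0 0 0;2.5 0 0 0 0'
```

```text
time_s: 3.5
ee_pos: [363.1, -246.0, 47.1]
ee_rot: [[-0.306, -0.952, 0.003], [-0.952, 0.306, -0.001], [0.0, -0.003, -1.0]]
force: [0.1, -0.1, -0.1]
grip_width: 48.0
time_s: 4.3
ee_pos: [363.1, -246.1, 47.1]
ee_rot: [[-0.306, -0.952, 0.002], [-0.952, 0.306, -0.001], [0.001, -0.003, -1.0]]
force: [0.8, 0.4, -0.3]
grip_width: 25.1
```

Run:
```python
from look import *
s,c=look("w2")
print(s["ee_pos"],s["grip_width"],s["force"])
```

```text
[ 363.09411226 -246.05742971   47.09312672] 25.145330513337484 [ 0.8473696   0.44600872 -0.33989967]
```

View pics/w2.png

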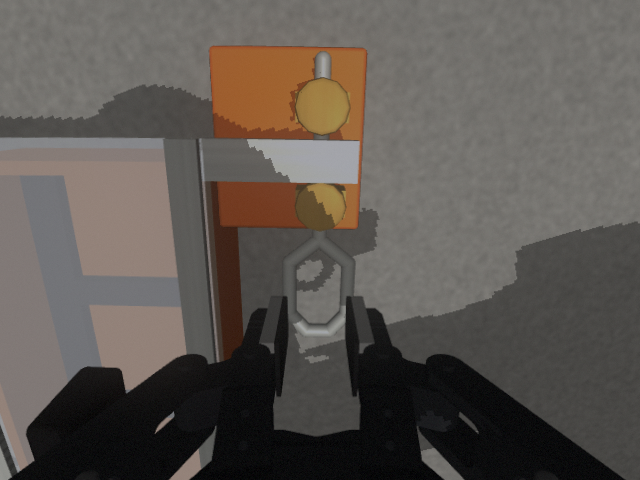

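Run:
```python
from h import *
from rig import robot
c=cam("w2");s=robot.state();R=s["ee_rot"];p=s["ee_pos"]
for d in([0,0,0],[0,12,0],[0,12,11],[0,-12,11],[11,12,11],[0,12,-8]): print(d,proj(p+R@np.array(d,float),c).round())
print(back([[320,283]],45,c),proj([361.7,-246.1,45],c))
```

```text
[0, 0, 0] [[317. 291.]]
[0, 12, 0] [[341. 291.]]
[0, 12, 11] [[339. 282.]]
[0, -12, 11] [[294. 282.]]
[11, 12, 11] [[340. 262.]]
[0, 12, -8] [[342. 299.]]
[[ 360.43809287 -248.72651376   45.        ]] [[319.18124102 288.26500184]]
```

Run:
```python
from h import *
from rig import robot
c=cam("w2");s=robot.state();R=s["ee_rot"];p=s["ee_pos"]
for z in (11,0,-10,-20,-30):
  for x in (11,0,-11):
    print(z,x,proj([p+R@np.array([x,y,z]) for y in(-12.5,12.5)],c).round().tolist())
im=cv2.imread("pics/w2.png")[220:400,220:420]
cv2.imwrite("pics/w2c.png",cv2.resize(im,None,fx=3.5,fy=3.3))
```

```text
11 11 [[292.0, 262.0], [341.0, 262.0]]
11 0 [[293.0, 282.0], [340.0, 282.0]]
11 -11 [[293.0, 300.0], [340.0, 300.0]]
0 11 [[291.0, 270.0], [342.0, 270.0]]
0 0 [[291.0, 291.0], [342.0, 291.0]]
0 -11 [[292.0, 311.0], [341.0, 311.0]]
-10 11 [[289.0, 279.0], [344.0, 279.0]]
-10 0 [[290.0, 300.0], [343.0, 300.0]]
-10 -11 [[290.0, 321.0], [343.0, 321.0]]
-20 11 [[288.0, 289.0], [345.0, 289.0]]
-20 0 [[288.0, 311.0], [345.0, 311.0]]
-20 -11 [[289.0, 333.0], [344.0, 333.0]]
-30 11 [[286.0, 299.0], [347.0, 299.0]]
-30 0 [[287.0, 323.0], [347.0, 323.0]]
-30 -11 [[287.0, 345.0], [346.0, 345.0]]
```

View pics/w2c.png

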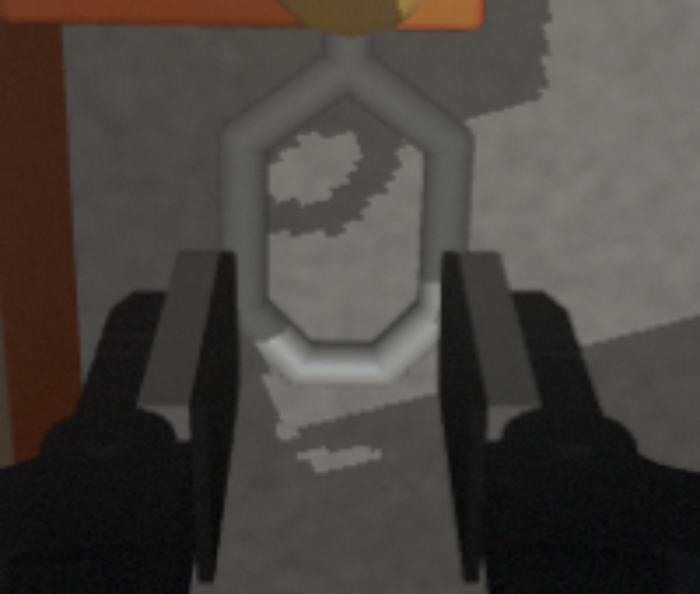

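The jaws shut above the wire: the fingertips at crop (237,255) and (440,255) sit higher than nominal. I open again, go 22 mm lower and regrip.

```bash
python3 -m creep '4.8 0 0 0 0;4.8 0 0 0 0;4.8 0 0 0 0;4.8 0.2 0.1 1.2 0;4.8 0.2 0.1 2.2 0;4.8 0.2 0.1 2.2 0;4.8 0.2 0.1 2.2 0' 50
python3 -m creep '2.5 0 0 0 0;2.5 0 0 0 0;2.5 0 0 0 0;2.5 0 0 0 0;2.5 0 0 0 0;2.5 0 0 0 0;2.5 0 0 0 0;2.5 0 0 0 0'
python3 - <<'E'
from look import *
s,c=look("w3")
R=s["ee_rot"];p=s["ee_pos"]
im=cv2.imread("pics/w3.png")[200:400,200:440];cv2.imwrite("pics/w3c.png",cv2.resize(im,None,fx=3,fy=3))
E
```

```text
time_s: 5.05
ee_pos: [361.4, -247.6, 24.9]
ee_rot: [[-0.306, -0.952, 0.001], [-0.952, 0.306, -0.001], [0.001, -0.002, -1.0]]
force: [0.2, -0.5, -0.7]
grip_width: 47.9
time_s: 5.85
ee_pos: [361.4, -247.7, 24.9]
ee_rot: [[-0.306, -0.952, 0.001], [-0.952, 0.306, -0.001], [0.001, -0.002, -1.0]]
force: [-0.2, -0.1, 0.2]
grip_width: 24.9
```

View pics/w3c.png

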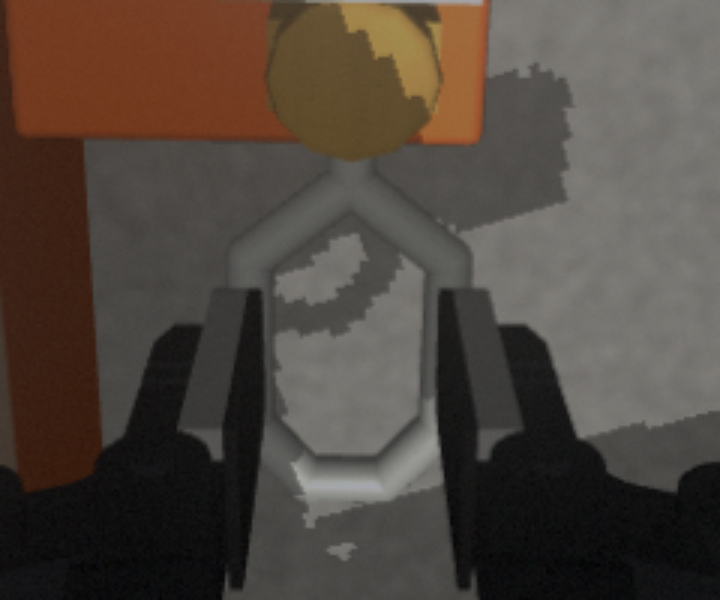

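The tips are still a few mm above the wire (finger gap 59 px, loop 81 px). They really stand about 26 mm behind the nominal TCP, so I go 15 mm lower while watching the force.

```bash
python3 -m creep '4.8 0 0 0 0;4.8 0 0 0 0;4.8 0 0 0 0;4.8 0 0 0.8 0;4.8 0 0 1.5 0;4.8 0 0 1.5 0;4.8 0 0 1.5 0' 50
python3 -m creep '2.5 0 0 0 0;2.5 0 0 0 0;2.5 0 0 0 0;2.5 0 0 0 0;2.5 0 0 0 0;2.5 0 0 0 0;2.5 0 0 0 0;2.5 0 0 0 0'
```

```text
time_s: 6.6
ee_pos: [361.0, -247.6, 9.4]
ee_rot: [[-0.306, -0.952, 0.0], [-0.952, 0.306, -0.001], [0.001, -0.001, -1.0]]
force: [0.2, -0.4, 0.0]
grip_width: 47.9
time_s: 7.4
ee_pos: [361.1, -247.7, 9.5]
ee_rot: [[-0.306, -0.952, 0.0], [-0.952, 0.306, -0.001], [0.001, -0.001, -1.0]]
force: [-0.5, 1.1, 1.8]
grip_width: 34.3
```

Gripped at 34 mm. Pull along case +y, which is tool −x.

```bash
python3 -m creep '2.5 -1 0 0 0;2.5 -2 0 0 0;2.5 -3 0 0 0;2.5 -4 0 0 0;2.5 -5 0 0 0;2.5 -6 0 0 0;2.5 -7 0 0 0;2.5 -8 0 0 0;2.5 -9 0 0 0;2.5 -9 0 0 0;2.5 -9 0 0 0'
python3 - <<'E'
from look import *
s,c=look("w4");print(shift(s,[401,103,80]))
im=cv2.imread("pics/w4.png");cv2.imwrite("pics/w4.png",im)
E
```

```text
time_s: 8.5
ee_pos: [388.7, -161.7, 9.4]
ee_rot: [[-0.305, -0.952, 0.0], [-0.952, 0.305, -0.001], [0.001, -0.001, -1.0]]
force: [0.5, 0.9, -0.3]
grip_width: 33.7
[-25.57545649   6.88922168  -7.08924699]
```

View pics/w4.png

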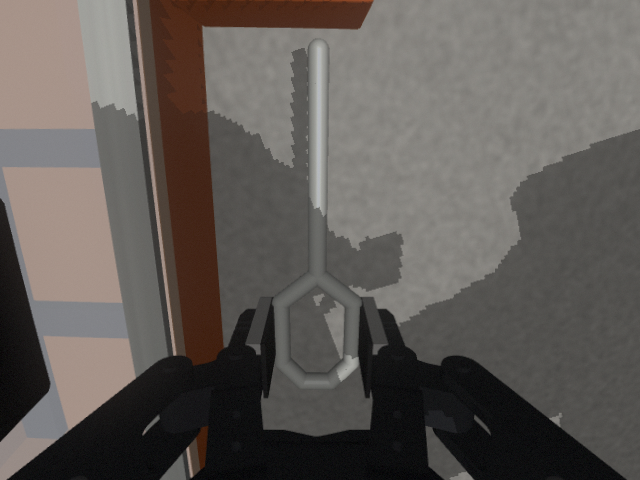

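Clip is out and held, leg end at (318,45), clear of the ledge. Lift, then check whether the dish has moved by differencing the overview images.

```bash
python3 -m creep '2.5 0 0 -2 0;2.5 0 0 -5 0;2.5 0 0 -8 0;2.5 0 0 -11 0;2.5 0 0 -11 0'
cat > dish.py <<'E'
from h import *
from rig import robot
d=np.load("pose.npz")["dish"]
P=tf(d,[[x,y,22] for x in(65,-65) for y in(95,-95)])
for n in("top","side"):
    im=robot.camera(n)["image"];ref=cv2.imread(f"pics/{n}0.png")
    u=proj(P,cam(n));h=cv2.convexHull((u.mean(0)+(u-u.mean(0))*1.15).astype(np.int32));m=np.zeros(im.shape[:2],np.uint8);cv2.fillConvexPoly(m,h,1)
    df=cv2.absdiff(im,ref).max(2);print(n,"changed frac",((df>25)&(m>0)).sum()/m.sum(),"mean",df[m>0].mean())
E
python3 dish.py; python3 -c "
from h import *
from rig import robot
s=robot.state();print(s['ee_pos'],s['grip_width']);print(shift(s,[403,102,130]),s['ee_rot'])"
```

```text
time_s: 9.05
ee_pos: [391.0, -162.3, 123.0]
ee_rot: [[-0.305, -0.952, 0.007], [-0.952, 0.305, -0.002], [-0.001, -0.007, -1.0]]
force: [1.3, 0.2, -0.7]
grip_width: 33.7
top changed frac 0.6375824643541179 mean 69.87742072781442
side changed frac 0.1800235710076606 mean 19.94578668238067
[ 388.61981019 -161.92819375  119.7188357 ] 33.88033873849349
[-25.56627516   6.70680452  -1.04411882] [[-3.06064689e-01 -9.52008833e-01  1.89436419e-03]
 [-9.52010712e-01  3.06063882e-01 -7.09610503e-04]
 [ 9.57590088e-05 -2.02064172e-03 -9.99997954e-01]]
```

```bash
python3 -m creep '2.5 -3 1 -3 -5;2.5 -7 2 -3 -12;2.5 -11 3 -3 -19;2.5 -15 4 -3 -26;2.5 -19 5 -3 -33;2.5 -22 6 -3 -40;2.5 -25.5 6.7 -3 -46;2.5 -25.5 6.7 -3 -46;2.5 -25.5 6.7 -3 -46;2.5 -25.5 6.7 -3 -46'
python3 - <<'E'
from look import *
d=np.load("pose.npz")["dish"]
s,c=look("w5",[tf(d,[[x,y,22] for x in(65,-65) for y in(95,-95)])]);print(s["ee_pos"],s["ee_rot"][:,0],s["grip_width"])
E
```

```text
time_s: 10.15
ee_pos: [402.1, 100.4, 148.6]
ee_rot: [[0.471, -0.882, 0.0], [-0.882, -0.471, -0.002], [0.002, 0.001, -1.0]]
force: [-0.5, -0.4, -0.3]
grip_width: 33.9
[402.13669705 100.42917624 148.59692144] [ 0.47105505 -0.88210199  0.0017954 ] 33.86786525519942
```

View pics/w5.png

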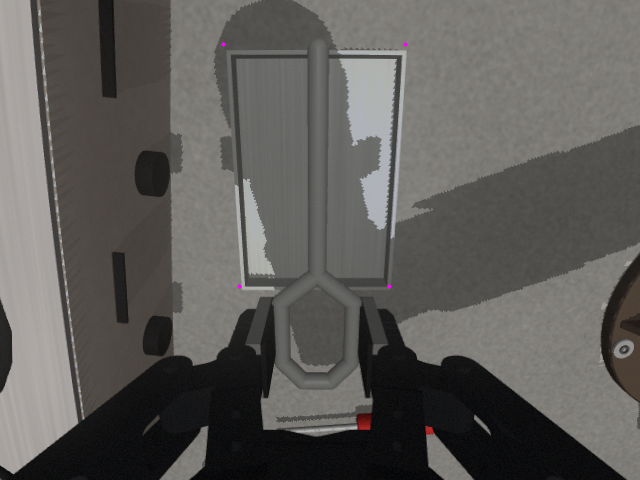

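The dish is where measured: rim corners at (227,52), (405,50), (240,288) and (390,288) match the dots, and the clip is aligned with it. Lowering in two stages.

```bash
python3 -m creep '2.5 0 0 3 0;2.5 0 0 6 0;2.5 0 0 9 0;2.5 0 0 12 0;2.5 0 0 14 0;2.5 0 0 15.5 0;2.5 0 0 16 0;2.5 0 0 16 0;2.5 0 0 16 0'
python3 -m creep '2.5 0 0 0.3 0;2.5 0 0 0.6 0;2.5 0 0 0.9 0;2.5 0 0 0.9 0'
```

```text
time_s: 11.1
ee_pos: [402.8, 99.9, -10.6]
ee_rot: [[0.47, -0.883, 0.001], [-0.883, -0.47, -0.001], [0.002, -0.0, -1.0]]
force: [-0.7, -0.2, -1.5]
grip_width: 33.9
time_s: 11.5
ee_pos: [402.6, 99.8, -19.8]
ee_rot: [[0.47, -0.883, 0.001], [-0.883, -0.47, -0.001], [0.002, -0.0, -1.0]]
force: [-0.7, -0.1, -1.4]
grip_width: 33.9
```

```bash
python3 -m creep '2.5 0 0 0.2 0;2.5 0 0 0.4 0;2.5 0 0 0.4 0;2.5 0 0 0.4 0'
```

```text
time_s: 11.9
ee_pos: [402.8, 100.0, -22.6]
ee_rot: [[0.471, -0.882, 0.001], [-0.882, -0.471, -0.001], [0.002, -0.001, -1.0]]
force: [-8.3, -0.3, 27.0]
grip_width: 33.8
```

Tips touch the dish floor. Back off 3 mm and release.

```bash
python3 -m creep '2.5 0 0 -0.3 0;2.5 0 0 -0.3 0;4 0 0 -0.3 0;5 0 0 -0.3 0;5 0 0 -0.3 0;5 0 0 -0.3 0'
python3 -m creep '5 0 0 -1 0;5 0 0 -4 0;5 0 0 -8 0;5 0 0 -12 0;5 0 0 -16 0;5 0 0 -20 0;5 0 0 -24 0;5 0 0 -24 0;5 0 0 -24 0'
python3 - <<'E'
from look import *
d,case=(np.load("pose.npz")[k] for k in("dish","case"))
s,c=look("w6",[tf(d,[[x,y,22] for x in(65,-65) for y in(95,-95)])]);print(s["ee_pos"],s["q"].round())
g=tf(case,[[-16,-9,97]])[0];print(g,shift(s,[g[0],g[1],220]),s["ee_rot"][:,0])
E
```

```text
time_s: 12.5
ee_pos: [402.7, 99.9, -19.8]
ee_rot: [[0.471, -0.882, 0.001], [-0.882, -0.471, -0.002], [0.002, -0.0, -1.0]]
force: [-0.6, -0.1, -0.0]
grip_width: 49.8
time_s: 13.4
ee_pos: [402.6, 100.6, 220.7]
ee_rot: [[0.471, -0.882, 0.003], [-0.882, -0.471, 0.0], [0.001, -0.002, -1.0]]
force: [0.0, -0.6, -1.3]
grip_width: 50.3
[402.56113354 100.58979223 220.67904665] [ 42.  -6. -29.   0. -67. -14.]
[ 466.86202933 -224.83399057   97.        ] [31.73944428  9.64147209  0.08209737] [ 0.47061048 -0.88234035  0.00113117]
```

View pics/w6.png

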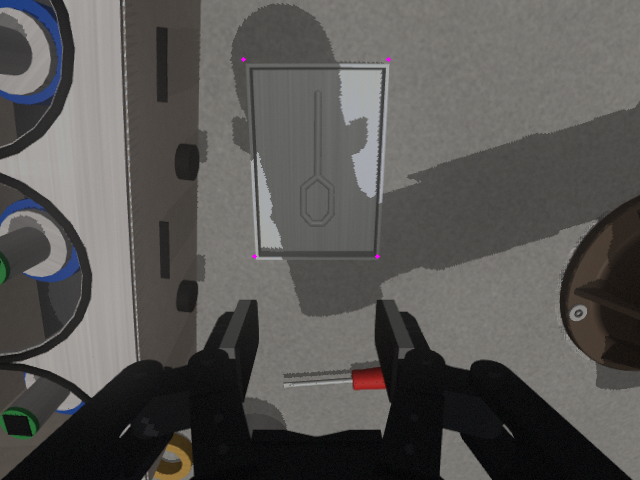

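The clip lies flat in the dish at (318,160), inside the rim. Next the lid grip: locate the bar from both earlier pictures.

Run:
```python
from h import *
from rig import robot
case=np.load("pose.npz")["case"]
inv=lambda P:(P-[case[0],case[1],0])@Rz(case[2])
print(inv(back([[620/2.2+129.7,292/2.2+119.7],[594/2.2+129.7,284/2.2+119.7],[648/2.2+129.7,299/2.2+119.7]],112,cam("top"))))
im=cv2.imread("pics/w1.png");g=(im[225:330,180:245].max(2)<45).astype(np.uint8)
ys,xs=np.nonzero(g); print([(y+225,xs[ys==y].min()+180,xs[ys==y].max()+180) for y in range(5,90,10) if (ys==y).any()])
s=robot.state();R=s["ee_rot"]
for x in(-10,-15,0):
  for y in (0,-9): print(x,y,shift(s,np.r_[tf(case,[[x,y,0]])[0][:2],150]).round(1))
```

```text
[[ -8.8518532    4.23121051 112.        ]
 [-10.17768814  34.88346889 112.        ]
 [ -5.69644004 -28.06686578 112.        ]]
[(240, np.int64(206), np.int64(232)), (250, np.int64(200), np.int64(233)), (260, np.int64(201), np.int64(233)), (270, np.int64(201), np.int64(234)), (280, np.int64(202), np.int64(235)), (290, np.int64(203), np.int64(236)), (300, np.int64(204), np.int64(236)), (310, np.int64(205), np.int64(244))]
-10 0 [31.5  8.5  7. ]
-10 -9 [32.2  9.1  7. ]
-15 0 [31.2  8.8  7. ]
-15 -9 [31.8  9.5  7. ]
0 0 [32.3  7.8  7. ]
0 -9 [32.9  8.5  7. ]
```

```bash
python3 -m creep '7 4 1 0 6;7 9 3 0 14;7 14 4 0 22;7 19 6 0 30;7 24 7 0 38;7 29 8 0 46;7 31.5 8.5 2 46;7 31.5 8.5 5 46;7 31.5 8.5 7 46;7 31.5 8.5 7 46;7 31.5 8.5 7 46'
python3 - <<'E'
from look import *
case=np.load("pose.npz")["case"]
s,c=look("w7",[tf(case,[[-10,35,112],[-10,-35,112],[-10,0,112]])]);print(s["ee_pos"],s["ee_rot"][:,0],shift(s,np.r_[tf(case,[[-10,0,0]])[0][:2],57]))
E
```

```text
time_s: 14.55
ee_pos: [474.7, -217.9, 149.3]
ee_rot: [[-0.308, -0.951, -0.002], [-0.951, 0.308, -0.002], [0.002, 0.001, -1.0]]
force: [0.6, 0.2, 1.0]
grip_width: 70.2
[ 474.68193254 -217.93729354  149.3499299 ] [-0.30764324 -0.95149959  0.00204048] [-0.01971213 -0.08477152  9.23486045]
```

View pics/w7.png

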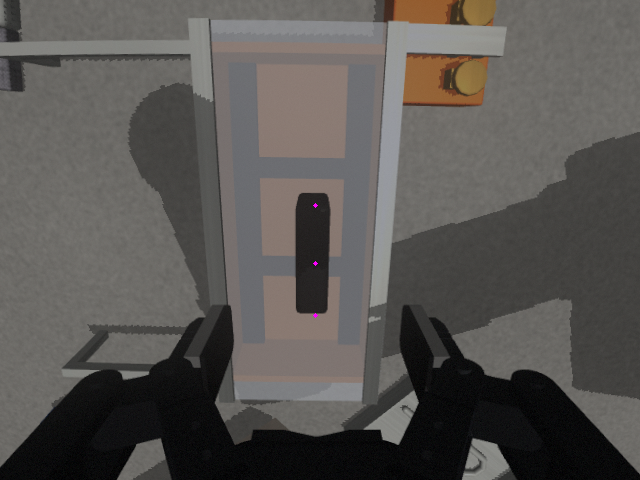

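The bar is at (312,253), between the jaws. Descend, grip and slide.

```bash
python3 -m creep '7 0 0 3 0;7 0 0 6 0;7 0 0 8 0;7 0 0 9.2 0;7 0 0 9.2 0;1.5 0 0 9.2 0;1.5 0 0 9.2 0;1.5 0 0 9.2 0;1.5 0 0 9.2 0;1.5 0 0 9.2 0;1.5 0 0 9.2 0;1.5 0 0 9.2 0' 40
python3 -m creep '1.5 0 -1.5 0 0;1.5 0 -3 0 0;1.5 0 -4.5 0 0;1.5 0 -6 0 0;1.5 0 -7.5 0 0;1.5 0 -9 0 0;1.5 0 -10.5 0 0;1.5 0 -12 0 0;1.5 0 -13 0 0;1.5 0 -13.3 0 0;1.5 0 -13.5 0 0;1.5 0 -13.5 0 0'
```

```text
time_s: 15.8
ee_pos: [477.5, -218.5, 59.7]
ee_rot: [[-0.307, -0.952, 0.004], [-0.952, 0.307, -0.003], [0.001, -0.005, -1.0]]
force: [5.0, -2.6, 5.8]
grip_width: 19.3
time_s: 17.0
ee_pos: [603.7, -261.5, 59.8]
ee_rot: [[-0.308, -0.951, -0.0], [-0.951, 0.308, -0.003], [0.003, -0.001, -1.0]]
force: [-2.6, -9.1, 1.3]
grip_width: 19.3
```

```bash
python3 -m creep '1.5 0 -0.2 0 0;1.5 0 -0.4 0 0;1.5 0 -0.5 0 0;1.5 0 -0.5 0 0;1.5 0 -0.5 0 0'
```

```text
time_s: 17.5
ee_pos: [605.0, -262.0, 59.7]
ee_rot: [[-0.309, -0.951, -0.006], [-0.951, 0.309, -0.001], [0.003, 0.005, -1.0]]
force: [-9.5, 5.1, 10.2]
grip_width: 19.4
```

The lid is hard against its stop after 134.7 mm of travel. Release, rise and head to sample c.

```bash
python3 -m creep '3 0 0.1 0 0;5 0 0.1 0 0;5 0 0.1 0 0;5 0 0.1 -3 0;5 0 0.1 -7 0;5 0 0.1 -11 0;5 0 0.1 -15 0;5 0 0.1 -19 0;5 0 0.1 -20 0;5 0 0.1 -20 0'
cat > green.py <<'E'
from h import *
from rig import robot
import sys
def green(name=None):
    s=robot.state();c=wcam(robot,s);im=c["image"]
    hsv=cv2.cvtColor(im,cv2.COLOR_BGR2HSV);m=cv2.inRange(hsv,(50,120,40),(75,255,255))
    n,_,st,ce=cv2.connectedComponentsWithStats(cv2.morphologyEx(m,cv2.MORPH_CLOSE,np.ones((15,15),np.uint8)))
    r=[(ce[i],st[i]) for i in range(1,n) if st[i][4]>60]
    if name: cv2.imwrite(f"pics/{name}.png",im)
    np.savez("wg0.npz",**{k:c[k] for k in("K","k1","rvec","tvec")})
    return s,c,r
if __name__=="__main__":
    s,c,r=green()
    for ce,st in r:
        # centre of bounding ellipse (top face + slim rim); use height 163
        uv=[st[0]+st[2]/2-.5,st[1]+st[3]/2-.5]
        print("px",np.round(uv),"box",st[:5],"world@163",back([uv],163,c).round(1))
    print(s["ee_pos"],s["q"].round())
E
python3 -c "
from h import *
from rig import robot
s=robot.state();print(s['ee_pos']);print(shift(s,[646.3,86.4,225]))"
```

```text
time_s: 18.5
ee_pos: [606.3, -261.7, 262.1]
ee_rot: [[-0.309, -0.951, -0.002], [-0.951, 0.309, -0.002], [0.003, 0.001, -1.0]]
force: [-0.4, 0.2, -1.4]
grip_width: 50.0
[ 606.34118152 -261.6878836   262.07378211]
[-34.34762486   6.96298799   3.62228339]
```

```bash
python3 -m creep '5 -4 1 0 6;5 -9 2 0 14;5 -14 3 0 22;5 -19 4 0 30;5 -24 5 0 38;5 -29 6 0 44;5 -34.3 7 0 50.5;5 -34.3 7 2 50.5;5 -34.3 7 3.6 50.5;5 -34.3 7 3.6 50.5;5 -34.3 7 3.6 50.5'; python3 green.py
```

```text
time_s: 19.6
ee_pos: [645.4, 85.7, 224.1]
ee_rot: [[-0.93, -0.366, -0.004], [-0.366, 0.931, -0.003], [0.005, -0.002, -1.0]]
force: [-0.4, -0.5, 0.3]
grip_width: 49.9
px [318. 249.] box [296 228  44  43 730] world@163 [[645.2  86.  163. ]]
px [528. 250.] box [506 229  46  43 797] world@163 [[594.9 215.6 163. ]]
[645.40101576  85.72962294 224.11531914] [ 25.  18.  -1.   0. -71. -93.]
```

Sample c is located within 1 mm of plan. Descend, grip, then test-lift 15 mm.

```bash
python3 -m creep '5 0 0 2 0;5 0 0 4 0;5 0 0 6 0;5 0 0 8 0;5 0 0 9.5 0;5 0 0 11 0;5 0 0 12 0;5 0 0 12.4 0;5 0 0 12.4 0;5 0 0 12.4 0' 70
python3 -m creep '2 0 0 0 0;2 0 0 0 0;2 0 0 0 0;2 0 0 0 0;2 0 0 0 0;2 0 0 0 0;2 0 0 -0.7 0;2 0 0 -1.5 0;2 0 0 -1.5 0'
```

```text
time_s: 20.65
ee_pos: [646.3, 85.3, 102.0]
ee_rot: [[-0.931, -0.366, -0.001], [-0.366, 0.931, -0.003], [0.002, -0.002, -1.0]]
force: [0.8, 0.1, 0.4]
grip_width: 50.0
time_s: 21.55
ee_pos: [647.0, 85.5, 118.5]
ee_rot: [[-0.931, -0.366, 0.001], [-0.366, 0.931, -0.002], [-0.0, -0.002, -1.0]]
force: [-0.4, -0.2, -0.2]
grip_width: 28.6
```

```bash
python3 -m creep '2 0 0 -2 0;2 0 0 -4 0;2 0 0 -6 0;2 0 0 -8 0;2 0 0 -10 0;2 0 0 -12 0;2 0 0 -12 0;2 0 0 -12 0'; python3 green.py; python3 -c "
from h import *
from rig import robot
case=np.load('pose.npz')['case'];s=robot.state();print(s['grip_width'])
for y in(86,0,-86):print(shift(s,np.r_[tf(case,[[0,y,0]])[0][:2],200]))"
```

```text
time_s: 22.35
ee_pos: [646.7, 85.9, 238.4]
ee_rot: [[-0.931, -0.366, 0.001], [-0.366, 0.931, -0.001], [-0.001, -0.002, -1.0]]
force: [-0.3, 1.4, -2.6]
grip_width: 28.6
px [519. 241.] box [498 221  43  41 692] world@163 [[594.9 216.1 163. ]]
px [316. 362.] box [ 275  324   84   77 2518] world@163 [[738.3 121.6 163. ]]
[646.67086782  85.89229379 238.36163769] [ 25.  17.   0.   0. -73. -93.]
28.61669023947822
[ 20.77820179 -16.03740863   3.80109008]
[ 26.26106697 -22.6629621    3.81627736]
[ 31.74393215 -29.28851557   3.83146463]
```

```bash
python3 -m creep '2 3.5 -3.2 0 -6;2 7 -6.4 0 -12;2 10.5 -9.7 0 -18;2 14 -13 0 -24;2 17.5 -16.2 0 -30;2 21 -19.4 0 -36;2 24.5 -22.6 0 -42;2 28 -25.9 0 -48;2 31.7 -29.3 0 -50.5;2 31.7 -29.3 2 -50.5;2 31.7 -29.3 3.8 -50.5;2 31.7 -29.3 3.8 -50.5'
python3 green.py
python3 - <<'E'
from look import *
case=np.load("pose.npz")["case"]
s,c=look("w8",[tf(case,[[0,-86,8],[35,-51,16],[-35,-51,16],[0,0,8],[-61,-127,62],[-61,127,62],[-65+135,-137,72],[-65+135,137,72]])])
print(s["grip_width"],shift(s,np.r_[tf(case,[[0,-86,0]])[0][:2],1]))
E
```

```text
time_s: 23.6
ee_pos: [456.0, -302.6, 196.8]
ee_rot: [[-0.311, -0.95, -0.006], [-0.95, 0.311, 0.001], [0.001, 0.006, -1.0]]
force: [0.4, -0.3, -1.5]
grip_width: 28.6
px [316. 362.] box [ 275  324   84   77 2551] world@163 [[ 476.6 -238.9  163. ]]
[ 456.0111378  -302.5864398   196.79972385] [-13.   9. -16.   0. -65.  -5.]
28.28323123644136 [-0.05099951 -0.17152142 19.75329185]
```

View pics/w8.png

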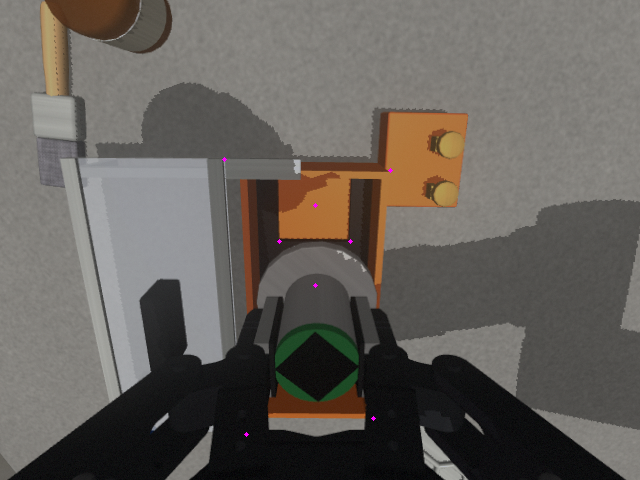

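The dots match: pocket 3's floor spans (278–350, ~180–240) and the sample is held upright. Lower it, settling with a force check.

```bash
python3 -m creep '2 0 -0.2 3 0;2 0 -0.2 6 0;2 0 -0.2 9 0;2 0 -0.2 12 0;2 0 -0.2 14 0;2 0 -0.2 16 0;2 0 -0.2 17.5 0;2 0 -0.2 18.6 0;2 0 -0.2 19.2 0;2 0 -0.2 19.2 0;2 0 -0.2 19.2 0'
python3 -m creep '2 0 0 0.2 0;2 0 0 0.4 0;2 0 0 0.4 0'; python3 green.py
```

```text
time_s: 24.8
ee_pos: [460.3, -304.0, 8.5]
ee_rot: [[-0.309, -0.951, -0.001], [-0.951, 0.309, -0.002], [0.002, 0.0, -1.0]]
force: [0.7, -0.9, -1.3]
grip_width: 28.5
time_s: 25.1
ee_pos: [460.4, -304.0, 4.6]
ee_rot: [[-0.309, -0.951, -0.001], [-0.951, 0.309, -0.002], [0.002, 0.0, -1.0]]
force: [-0.7, -0.2, -1.3]
grip_width: 28.5
px [316. 362.] box [ 275  324   84   77 2537] world@163 [[ 437.2 -376.1  163. ]]
[ 460.35666554 -303.99588213    4.63973918] [-13.  21. -29.   0. -40.  -5.]
```

```bash
python3 -m creep '2 0 0 0.2 0;2 0 0 0.35 0;2 0 0 0.45 0;2 0 0 0.45 0'
```

```text
time_s: 25.55
ee_pos: [460.3, -304.1, 1.2]
ee_rot: [[-0.309, -0.951, -0.001], [-0.951, 0.309, -0.003], [0.003, -0.0, -1.0]]
force: [-3.0, 3.3, 11.9]
grip_width: 28.7
```

Contact with the floor. Release and rise.

```bash
python3 -m creep '2 0 0 -0.1 0;3 0 0 -0.1 0;4.6 0 0 -0.1 0;4.6 0 0 -0.1 0;4.6 0 0 -0.1 0;4.6 0 0 -2 0;4.6 0 0 -5 0;4.6 0 0 -9 0;4.6 0 0 -13 0;4.6 0 0 -18 0;4.6 0 0 -23 0;4.6 0 0 -23 0'
python3 - <<'E'
from green import *
case=np.load("pose.npz")["case"]
s,c,r=green()
for ce,st in r:
    uv=[st[0]+st[2]/2-.5,st[1]+st[3]/2-.5];P=back([uv],61,c);print(uv,st[:4],((P-[case[0],case[1],0])@Rz(case[2])).round(1))
print(s["ee_pos"],s["grip_width"],shift(s,[594.9,216,245]))
E
python3 dish.py
```

```text
time_s: 26.75
ee_pos: [463.8, -305.3, 239.1]
ee_rot: [[-0.308, -0.951, 0.01], [-0.951, 0.308, -0.008], [0.004, -0.012, -1.0]]
force: [0.3, 0.1, -0.1]
grip_width: 46.1
[np.float64(319.5), np.float64(207.5)] [308 194  24  28] [[  5.3 -86.8  61. ]]
[ 463.78235581 -305.31621897  239.07152543] 46.086922407081914 [-53.63367899   3.56036133  -0.85331207]
top changed frac 0.02723983826346031 mean 19.90019153011279
side changed frac 0.03771361225692398 mean 22.56776664702416
```

Sample c stands in pocket 3. Next, sample b.

```bash
python3 -m creep '5 -5 0.3 0 6;5 -10 0.7 0 12;5 -15 1 0 18;5 -20 1.3 0 24;5 -25 1.6 0 30;5 -30 2 0 36;5 -35 2.3 0 42;5 -40 2.7 0 48;5 -45 3 0 50.5;5 -50 3.3 0 50.5;5 -53.6 3.6 0 50.5;5 -53.6 3.6 0 50.5'
python3 -m creep '5 0 0 0 0;5 0 0 0 0;5 0 0 0 0'; python3 green.py; python3 -c "
from h import *
from rig import robot
s=robot.state();print(shift(s,[594.9,216,102]))"
```

```text
time_s: 28.1
ee_pos: [591.4, 221.4, 226.6]
ee_rot: [[-0.929, -0.37, -0.004], [-0.37, 0.929, -0.005], [0.005, -0.003, -1.0]]
force: [-0.4, -0.3, -0.4]
grip_width: 49.9
time_s: 28.4
ee_pos: [591.0, 220.4, 226.0]
ee_rot: [[-0.929, -0.369, -0.005], [-0.369, 0.929, -0.005], [0.006, -0.003, -1.0]]
force: [-1.3, -0.7, -0.2]
grip_width: 49.9
px [310. 252.] box [288 230  44  44 717] world@163 [[594.9 216.6 163. ]]
px [517. 250.] box [495 230  45  42 575] world@163 [[543.4 344.2 163. ]]
[590.99477889 220.42974203 226.01717124] [  38.   16.   -3.    0.  -71. -107.]
[-0.25384165 -0.51117837 12.44787814]
```

```bash
python3 -m creep '5 -0.3 -0.45 2 0;5 -0.3 -0.45 4 0;5 -0.3 -0.45 6 0;5 -0.3 -0.45 8 0;5 -0.3 -0.45 9.5 0;5 -0.3 -0.45 11 0;5 -0.3 -0.45 12 0;5 -0.3 -0.45 12.4 0;5 -0.3 -0.45 12.4 0;5 -0.3 -0.45 12.4 0' 70
python3 -m creep '2 0 0 0 0;2 0 0 0 0;2 0 0 0 0;2 0 0 0 0;2 0 0 0 0;2 0 0 0 0;2 0 0 -0.7 0;2 0 0 -1.5 0;2 0 0 -1.5 0'
```

```text
time_s: 29.45
ee_pos: [595.6, 216.8, 103.3]
ee_rot: [[-0.929, -0.369, -0.003], [-0.369, 0.929, -0.004], [0.005, -0.003, -1.0]]
force: [-0.4, -0.1, 0.5]
grip_width: 49.9
time_s: 30.35
ee_pos: [596.2, 217.3, 119.6]
ee_rot: [[-0.929, -0.369, -0.002], [-0.369, 0.929, -0.003], [0.003, -0.003, -1.0]]
force: [-0.2, -0.6, -1.4]
grip_width: 28.8
```

```bash
python3 -m creep '2 0 0 -2 0;2 0 0 -4 0;2 0 0 -6 0;2 0 0 -8 0;2 0 0 -10 0;2 0 0 -12 0;2 0 0 -12 0;2 0 0 -12 0'; python3 green.py; python3 -c "
from h import *
from rig import robot
case=np.load('pose.npz')['case'];s=robot.state();print(s['grip_width'])
for y in(86,0):print(shift(s,np.r_[tf(case,[[0,y,0]])[0][:2],200]))"
```

```text
time_s: 31.15
ee_pos: [596.2, 217.7, 239.5]
ee_rot: [[-0.929, -0.369, -0.002], [-0.369, 0.929, -0.003], [0.002, -0.002, -1.0]]
force: [0.4, 0.2, -1.9]
grip_width: 28.4
px [514. 238.] box [494 219  42  40 510] world@163 [[543.5 344.4 163. ]]
px [316. 359.] box [ 275  321   84   77 2416] world@163 [[685.6 252.9 163. ]]
[596.22584464 217.72255596 239.50086948] [  38.   16.   -2.    0.  -73. -106.]
28.50445192403017
[ 20.98834747 -30.07285694   4.02142989]
[ 26.49192491 -36.68113401   4.05761689]
```

```bash
python3 -m creep '2 2.7 -3.7 0 -6;2 5.4 -7.4 0 -12;2 8 -11 0 -18;2 10.7 -14.7 0 -24;2 13.3 -18.4 0 -30;2 16 -22 0 -36;2 18.7 -25.7 0 -42;2 21.3 -29.4 0 -48;2 24 -33 0 -50.5;2 26.4 -36.6 2 -50.5;2 26.4 -36.6 4 -50.5;2 26.4 -36.6 4 -50.5'
python3 -m creep '2 0 0 0 0;2 0 0 0 0'; python3 green.py; python3 -c "
from h import *
from rig import robot
case=np.load('pose.npz')['case'];s=robot.state();print(s['grip_width'],s['ee_rot'][:,0],shift(s,np.r_[tf(case,[[-1,0,0]])[0][:2],1]))"; python3 dish.py
```

```text
time_s: 32.4
ee_pos: [482.4, -220.8, 196.8]
ee_rot: [[-0.31, -0.951, -0.009], [-0.951, 0.31, -0.002], [0.005, 0.008, -1.0]]
force: [0.1, -0.1, -1.3]
grip_width: 28.3
time_s: 32.6
ee_pos: [482.6, -220.2, 196.9]
ee_rot: [[-0.309, -0.951, -0.01], [-0.951, 0.309, -0.002], [0.005, 0.009, -1.0]]
force: [-0.5, 0.2, -1.7]
grip_width: 28.1
px [316. 359.] box [ 275  321   84   77 2431] world@163 [[ 502.2 -158.7  163. ]]
[ 482.58182375 -220.1937154   196.9330168 ] [ -3.   8. -18.   0. -65. -15.]
28.93664111471155 [-0.30836868 -0.95125546  0.00466989] [-0.04074511 -0.26794145 19.63319802]
top changed frac 0.527346243881677 mean 64.74696743988082
side changed frac 0.1075427224513848 mean 23.461697112551562
```

```bash
python3 -m creep '2 0 -0.1 3 0;2 0 -0.1 6 0;2 0 -0.1 9 0;2 0 -0.1 12 0;2 0 -0.1 14 0;2 0 -0.1 16 0;2 0 -0.1 17.5 0;2 0 -0.1 18.6 0;2 0 -0.1 18.9 0;2 0 -0.1 18.9 0;2 0 -0.1 18.9 0'
python3 -m creep '2 0 0 0.2 0;2 0 0 0.4 0;2 0 0 0.4 0'; python3 green.py
```

```text
time_s: 33.85
ee_pos: [483.3, -220.9, 9.4]
ee_rot: [[-0.308, -0.951, -0.007], [-0.951, 0.308, -0.002], [0.004, 0.006, -1.0]]
force: [0.3, 1.2, -1.2]
grip_width: 28.3
time_s: 34.15
ee_pos: [483.3, -220.9, 5.5]
ee_rot: [[-0.308, -0.951, -0.007], [-0.951, 0.308, -0.002], [0.004, 0.005, -1.0]]
force: [0.9, -0.5, -1.7]
grip_width: 28.3
px [316. 360.] box [ 275  323   84   75 2251] world@163 [[ 461.4 -292.3  163. ]]
[ 483.32244892 -220.90185067    5.49129018] [ -3.  20. -31.   0. -39. -15.]
```

```bash
python3 -m creep '2 0 0 0.2 0;2 0 0 0.35 0;2 0 0 0.45 0;2 0 0 0.45 0'
```

```text
time_s: 34.6
ee_pos: [483.3, -221.0, 2.4]
ee_rot: [[-0.307, -0.952, -0.006], [-0.952, 0.307, -0.003], [0.005, 0.005, -1.0]]
force: [-5.7, 4.3, 17.6]
grip_width: 28.8
```

```bash
python3 -m creep '2 0 0 -0.1 0;3 0 0 -0.1 0;4.6 0 0 -0.1 0;4.6 0 0 -0.1 0;4.6 0 0 -0.1 0;4.6 0 0 -2 0;4.6 0 0 -5 0;4.6 0 0 -9 0;4.6 0 0 -13 0;4.6 0 0 -18 0;4.6 0 0 -23 0;4.6 0 0 -23 0'
python3 - <<'E'
from green import *
case=np.load("pose.npz")["case"]
s,c,r=green()
for ce,st in r:
    uv=[st[0]+st[2]/2-.5,st[1]+st[3]/2-.5];P=back([uv],61,c);print(uv,st[:4],((P-[case[0],case[1],0])@Rz(case[2])).round(1))
print(s["ee_pos"],s["grip_width"],shift(s,[543.5,344.4,245]))
E
python3 dish.py
```

```text
time_s: 35.8
ee_pos: [488.4, -221.5, 240.0]
ee_rot: [[-0.307, -0.952, 0.005], [-0.952, 0.306, -0.006], [0.004, -0.007, -1.0]]
force: [1.0, 0.4, -0.3]
grip_width: 46.1
[np.float64(322.5), np.float64(206.0)] [308 193  30  27] [[-1.3 -0.8 61. ]]
[ 488.36747789 -221.5307934   240.0477406 ] 46.10364441072072 [-55.55630028  12.09434296  -0.80137088]
top changed frac 0.5739519046605661 mean 65.50500106405619
side changed frac 0.03182086034177961 mean 21.586034177961107
```

Sample b is centred in pocket 2, but sample c did not register in this picture, so I check it.

Run:
```python
from look import *
case=np.load("pose.npz")["case"]
s,c=look("w9")
print(proj(tf(case,[[5,-87,62],[0,0,62]]),c),s["ee_pos"])
im=cv2.imread("pics/w9.png")[40:300,180:460];cv2.imwrite("pics/w9c.png",cv2.resize(im,None,fx=2.2,fy=2.2))
```

```text
[[309.1561242  110.10398496]
 [314.6657974  208.790375  ]] [ 484.52324627 -220.13519191  232.34914413]
```

View pics/w9c.png

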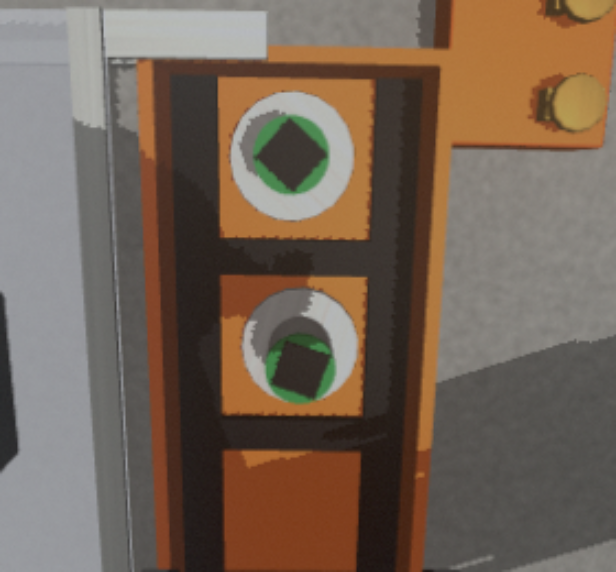

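Both stand upright in their pockets, sample up, at crop (290,153) and (300,365). The colour mask simply missed c's brighter green. Next, sample a.

```bash
python3 -m creep '5 -4.8 1 0 6;5 -9.6 2 0 12;5 -14.4 3 0 18;5 -19 4 0 24;5 -24 5 0 30;5 -29 6 0 36;5 -33.7 7 0 42;5 -38.5 8 0 48;5 -43 9 0 50.5;5 -48 10 0 50.5;5 -52 11 0 50.5;5 -55.8 12 0 50.5'
python3 -m creep '5 0 0 0 0;5 0 0 0 0;5 0 0 0 0'; python3 green.py; python3 -c "
from h import *
from rig import robot
s=robot.state();print(shift(s,[543.5,344.4,102]))"
```

```text
time_s: 37.2
ee_pos: [540.8, 349.4, 227.4]
ee_rot: [[-0.93, -0.368, -0.01], [-0.368, 0.93, -0.005], [0.011, -0.001, -1.0]]
force: [0.7, 0.2, 0.6]
grip_width: 50.1
time_s: 37.5
ee_pos: [540.4, 348.5, 226.1]
ee_rot: [[-0.93, -0.368, -0.012], [-0.368, 0.93, -0.007], [0.013, -0.002, -1.0]]
force: [0.5, -0.6, 0.5]
grip_width: 50.1
px [310. 251.] box [289 230  44  43 619] world@163 [[543.4 345.1 163. ]]
px [452. 329.] box [438 317  28  25 544] world@163 [[561.1 459.5 163. ]]
[540.39720735 348.54126468 226.1325155 ] [  50.   17.   -1.   -0.  -72. -118.]
[-0.27374806 -0.44854668 12.47778787]
```

```bash
python3 -m creep '5 -0.25 -0.4 2 0;5 -0.25 -0.4 4 0;5 -0.25 -0.4 6 0;5 -0.25 -0.4 8 0;5 -0.25 -0.4 9.5 0;5 -0.25 -0.4 11 0;5 -0.25 -0.4 12 0;5 -0.25 -0.4 12.4 0;5 -0.25 -0.4 12.4 0;5 -0.25 -0.4 12.4 0' 70
python3 -m creep '2 0 0 0 0;2 0 0 0 0;2 0 0 0 0;2 0 0 0 0;2 0 0 0 0;2 0 0 0 0;2 0 0 -0.7 0;2 0 0 -1.5 0;2 0 0 -1.5 0'
```

```text
time_s: 38.55
ee_pos: [543.5, 344.9, 103.6]
ee_rot: [[-0.93, -0.368, -0.01], [-0.368, 0.93, -0.005], [0.011, -0.001, -1.0]]
force: [-0.1, 0.1, 0.2]
grip_width: 49.6
time_s: 39.45
ee_pos: [544.2, 345.4, 119.9]
ee_rot: [[-0.93, -0.368, -0.009], [-0.368, 0.93, -0.004], [0.01, -0.001, -1.0]]
force: [-0.3, 0.2, -1.6]
grip_width: 28.4
```

```bash
python3 -m creep '2 0 0 -2 0;2 0 0 -4 0;2 0 0 -6 0;2 0 0 -8 0;2 0 0 -10 0;2 0 0 -12 0;2 0 0 -12 0;2 0 0 -12 0'; python3 green.py; python3 -c "
from h import *
from rig import robot
case=np.load('pose.npz')['case'];s=robot.state();print(s['grip_width'])
for y in(86,):print(shift(s,np.r_[tf(case,[[-1,y,0]])[0][:2],200]))"
```

```text
time_s: 40.25
ee_pos: [545.0, 345.9, 239.6]
ee_rot: [[-0.93, -0.368, -0.009], [-0.368, 0.93, -0.004], [0.01, -0.0, -1.0]]
force: [-0.6, 0.4, -2.8]
grip_width: 29.0
px [451. 318.] box [438 307  27  24 498] world@163 [[563.9 461.  163. ]]
px [316. 359.] box [ 275  321   83   77 2359] world@163 [[633.6 380.4 163. ]]
[544.9984551  345.94633652 239.60663471] [  50.   17.    0.   -0.  -74. -118.]
28.244138895455485
[ 20.95034482 -43.83523925   4.1466301 ]
```

```bash
python3 -m creep '2 2 -4.2 0 -6;2 4 -8.4 0 -12;2 6 -12.6 0 -18;2 8 -16.8 0 -24;2 10 -21 0 -30;2 12 -25.2 0 -36;2 14 -29.4 0 -42;2 16 -33.6 0 -48;2 18 -38 0 -50.5;2 20 -42 0 -50.5;2 21 -43.8 2 -50.5;2 21 -43.8 4 -50.5'
python3 -m creep '2 0 0 0 0;2 0 0 0 0;2 0 0 0 0'; python3 green.py; python3 -c "
from h import *
from rig import robot
case=np.load('pose.npz')['case'];s=robot.state();print(s['grip_width'],shift(s,np.r_[tf(case,[[-1,86,0]])[0][:2],8]))"
```

```text
time_s: 41.5
ee_pos: [509.0, -141.6, 200.1]
ee_rot: [[-0.311, -0.95, -0.011], [-0.95, 0.311, -0.005], [0.008, 0.009, -1.0]]
force: [0.4, 0.2, -2.0]
grip_width: 28.2
time_s: 41.8
ee_pos: [509.5, -141.3, 200.7]
ee_rot: [[-0.31, -0.951, -0.01], [-0.951, 0.31, -0.005], [0.008, 0.008, -1.0]]
force: [-0.7, 0.4, -1.4]
grip_width: 28.6
px [309.   6.] box [291   0  37  14 367] world@163 [[ 471.2 -269.6  163. ]]
px [316. 355.] box [ 275  321   83   69 1995] world@163 [[529.3 -80.5 163. ]]
px [318. 392.] box [292 388  54  10 346] world@163 [[536.9 -51.7 163. ]]
[ 509.49491866 -141.30420208  200.69193765] [  6.   7. -18.   0. -65. -24.]
28.627847256723562 [-0.36516946 -0.1881419  19.28837763]
```

```bash
python3 -m creep '2 -0.3 -0.1 3 0;2 -0.3 -0.1 6 0;2 -0.3 -0.1 9 0;2 -0.3 -0.1 12 0;2 -0.3 -0.1 14 0;2 -0.3 -0.1 16 0;2 -0.3 -0.1 17.5 0;2 -0.3 -0.1 18.6 0;2 -0.3 -0.1 19.2 0;2 -0.3 -0.1 19.2 0;2 -0.3 -0.1 19.2 0'
python3 -m creep '2 0 0 0.2 0;2 0 0 0.4 0;2 0 0 0.4 0'; python3 -m creep '2 0 0 0.2 0;2 0 0 0.3 0;2 0 0 0.3 0'; python3 green.py
```

```text
time_s: 42.95
ee_pos: [510.3, -139.5, 9.6]
ee_rot: [[-0.31, -0.951, -0.009], [-0.951, 0.31, -0.005], [0.007, 0.007, -1.0]]
force: [-0.2, -0.2, -0.4]
grip_width: 28.5
time_s: 43.25
ee_pos: [510.3, -139.5, 5.6]
ee_rot: [[-0.31, -0.951, -0.008], [-0.951, 0.31, -0.005], [0.007, 0.007, -1.0]]
force: [-0.6, -0.8, -2.2]
grip_width: 28.4
time_s: 43.55
ee_pos: [510.3, -139.5, 2.9]
ee_rot: [[-0.31, -0.951, -0.008], [-0.951, 0.31, -0.005], [0.007, 0.006, -1.0]]
force: [-1.3, 1.6, 2.7]
grip_width: 28.7
px [316. 355.] box [ 275  321   84   69 1952] world@163 [[ 488.  -212.2  163. ]]
px [318. 392.] box [292 388  53  10 356] world@163 [[ 488.3 -211.3  163. ]]
[ 510.30721788 -139.49187393    2.89218454] [  6.  20. -31.   0. -39. -24.]
```

```bash
python3 -m creep '2 0 0 0 0;3 0 0 0 0;4.6 0 0 0 0;4.6 0 0 0 0;4.6 0 0 0 0;4.6 0 0 -2 0;4.6 0 0 -5 0;4.6 0 0 -9 0;4.6 0 0 -13 0;4.6 0 0 -18 0;4.6 0 0 -23 0;4.6 0 0 -23 0'
python3 -m creep '7 0 0 0 0;7 0 0 0 0;7 0 0 0 0'
python3 - <<'E'
from look import *
s,c=look("w10");print(s["ee_pos"],s["ee_rot"][:,0],shift(s,[605.2,-262,150]))
E
python3 dish.py
```

```text
time_s: 44.8
ee_pos: [516.0, -138.9, 240.7]
ee_rot: [[-0.309, -0.951, 0.004], [-0.951, 0.309, -0.006], [0.004, -0.006, -1.0]]
force: [-0.6, -0.2, -0.1]
grip_width: 45.6
time_s: 45.1
ee_pos: [515.5, -138.9, 239.8]
ee_rot: [[-0.309, -0.951, 0.003], [-0.951, 0.309, -0.006], [0.005, -0.004, -1.0]]
force: [-0.2, -0.4, -0.5]
grip_width: 70.2
[ 515.46131462 -138.93996952  239.78211941] [-0.30900364 -0.95104819  0.00490755] [  8.88658281 -12.29882457   9.07435272]
top changed frac 0.8535858693339008 mean 91.88593317727177
side changed frac 0.33736004714201534 mean 26.621390689451975
```

View pics/w10.png

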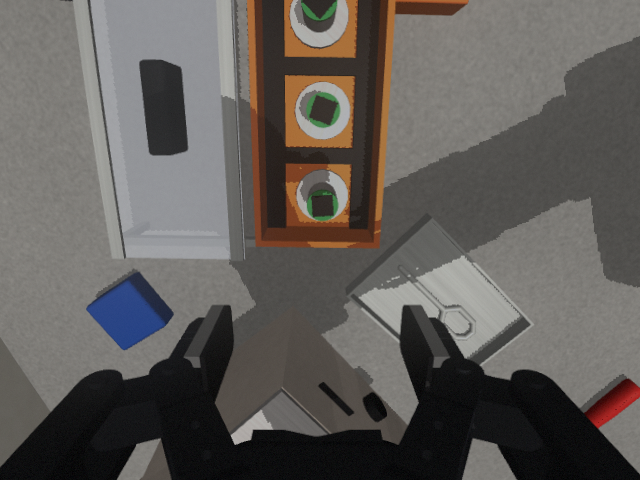

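All three samples stand upright in their pockets, at (320,8), (322,110) and (322,205), with the clip still in the dish at (440,300). Now I shut the lid.

```bash
python3 -m creep '7 3 -4 0 0;7 6 -8 0 0;7 8.9 -12.3 0 0;7 8.9 -12.3 3 0;7 8.9 -12.3 6 0;7 8.9 -12.3 9 0;7 8.9 -12.3 9 0;7 8.9 -12.3 9 0;7 8.9 -12.3 9 0'
python3 -c "
from h import *
from rig import robot
s=robot.state();print(shift(s,[605.2,-262,60]),proj([0,0,0],cam('w10')),back([[152,105]],112,cam('w10')))"
```

```text
time_s: 46.15
ee_pos: [606.3, -262.4, 152.5]
ee_rot: [[-0.308, -0.951, 0.004], [-0.951, 0.308, -0.007], [0.005, -0.006, -1.0]]
force: [0.0, -0.0, 1.2]
grip_width: 70.0
[-0.05357875  0.17718139  9.24463917] [[774.42425885 176.04269506]] [[ 605.68874792 -264.65288492  112.        ]]
```

```bash
python3 -m creep '7 0 0.1 3 0;7 0 0.1 6 0;7 0 0.1 8 0;7 0 0.1 9.2 0;7 0 0.1 9.2 0;1.5 0 0.1 9.2 0;1.5 0 0.1 9.2 0;1.5 0 0.1 9.2 0;1.5 0 0.1 9.2 0;1.5 0 0.1 9.2 0;1.5 0 0.1 9.2 0;1.5 0 0.1 9.2 0' 40
python3 -m creep '1.5 0 1 0 0;1.5 0 2.5 0 0;1.5 0 4 0 0;1.5 0 5.5 0 0;1.5 0 7 0 0;1.5 0 8.5 0 0;1.5 0 10 0 0;1.5 0 11.5 0 0;1.5 0 12.5 0 0;1.5 0 13 0 0;1.5 0 13.3 0 0;1.5 0 13.3 0 0'
```

```text
time_s: 47.35
ee_pos: [605.3, -262.6, 61.7]
ee_rot: [[-0.309, -0.951, 0.004], [-0.951, 0.309, -0.007], [0.005, -0.006, -1.0]]
force: [-2.3, 2.7, 6.3]
grip_width: 19.3
time_s: 48.55
ee_pos: [479.7, -219.8, 61.7]
ee_rot: [[-0.309, -0.951, 0.008], [-0.951, 0.309, -0.005], [0.003, -0.009, -1.0]]
force: [2.8, 11.6, 2.7]
grip_width: 19.2
```

```bash
python3 -m creep '1.5 0 0.2 0 0;1.5 0 0.4 0 0;1.5 0 0.5 0 0;1.5 0 0.5 0 0;1.5 0 0.5 0 0'
```

```text
time_s: 49.05
ee_pos: [477.7, -218.9, 61.7]
ee_rot: [[-0.309, -0.951, 0.013], [-0.951, 0.309, -0.006], [0.002, -0.014, -1.0]]
force: [12.5, -7.4, -15.7]
grip_width: 19.3
```

Hard against the shut stop, at the same position as at the first grip. Release, rise and do a last check.

```bash
python3 -m creep '3 0 0 0 0;5 0 0 0 0;5 0 0 0 0;5 0 0 0 0;5 0 0 -3 0;5 0 0 -7 0;5 0 0 -11 0;5 0 0 -15 0;5 0 0 -18 0;5 0 0 -18 0'
python3 - <<'E'
from look import *
case=np.load("pose.npz")["case"]
s,c=look("w11",[tf(case,[[-65,137,72],[-65,-137,72],[65,-137,72],[65,137,72]])]);print(s["ee_pos"],s["force"])
E
```

```text
time_s: 50.05
ee_pos: [477.4, -218.4, 246.8]
ee_rot: [[-0.309, -0.951, 0.021], [-0.951, 0.308, -0.008], [0.001, -0.022, -1.0]]
force: [0.1, 0.1, 0.1]
grip_width: 50.0
[ 477.41591879 -218.4095219   246.81766713] [0.13488116 0.0914462  0.06209481]
```

View pics/w11.png

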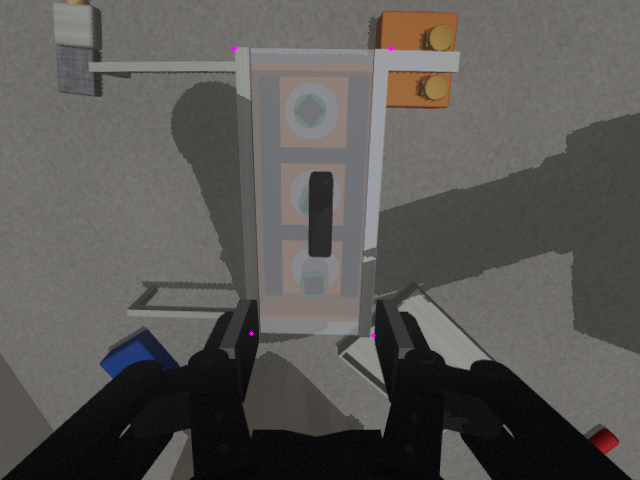

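The lid is shut: its corners at (240,48), (388,48) and (373,335) match the predicted dots. All three samples are upright beneath it and nothing touches the robot. Handing in.

```bash
python3 -c "
from rig import robot
print(robot.job_done())"
```

```text
the job is handed in; nothing more can be done
None
```

I did the whole task in the order asked and handed it in at about 50 s on the robot clock. I pulled the clip straight out and laid it in the steel dish. I slid the lid open to its stop (135 mm) and stood samples c, b and a in pockets 3, 2 and 1. Then I slid the lid shut to its stop, and no verdict came back.

**What the last checks showed**
- **Lid:** it ended at the same position as before opening, and its corners match the shut pose in the last picture.
- **Samples:** all three are visible through the lid, upright and sample face up.
- **Robot:** the gripper is clear, with force near zero.

**What failed or disagreed**
- **Fingertips:** they sit about 25 mm behind the stated TCP, not 11 mm ahead of it. The first two grips on the clip therefore closed on air above the wire. I corrected this and used the measured offset from then on.
- **Dish contact:** the fingertips pressed the dish floor with about 27 N while I laid the clip down.
- **Colour check:** it once missed sample c, but a picture showed c standing properly.
- **Clip:** I last saw it clearly in the dish just before shutting the lid. The gripper hid it in the final picture.
- **Dish position:** the image comparison meant to show whether the dish had moved was often blocked by the arm. I can't rule out that the dish was nudged late in the run.
- **Other objects:** I never went near the other things on the table. I did not measure them again at the end.

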